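# Clear the inspection spot and slide the board carrier onto it

### The job

Get the inspection spot ready: put the component case that stands on it, right way up, into the open drawer and push the drawer fully shut. Slide the circuit board carrier across the bench, flat and without lifting it, until all of it lies inside the taped outline. Leave the bottle and the spool where they are.

Things in the scene. Friction and masses are not known exactly. Their poses are not given: they have to be found in the camera images.
- carrier: circuit board carrier, loose, 0.4 to 0.8 kg: aluminium frame 160 (x) x 110 (y) x 28 mm high, rails 10 mm wide, with an amber-brown circuit board 18 mm up. Too wide to grip across. Origin: centre of its underside; x along its long side, z up. It starts flat on the bench to the left or right; the cabinet is on the other side.
- carrier_corner0 (a point): bottom outer corner of the carrier, at (+80, +55, 0) mm in its frame
- carrier_corner1 (a point): bottom outer corner of the carrier, at (+80, -55, 0) mm in its frame
- carrier_corner2 (a point): bottom outer corner of the carrier, at (-80, -55, 0) mm in its frame
- carrier_corner3 (a point): bottom outer corner of the carrier, at (-80, +55, 0) mm in its frame
- outline: the inspection spot: a rectangle of flat white tape on the bench, fixed, no height to speak of; inside the tape it measures 190 (x) x 140 (y) mm, tape 14 mm wide. Origin: its centre, on the bench; x along its long side. The carrier may lie either way round along it.
- case: component case, loose, 0.1 to 0.25 kg: closed black box 84 (x) x 50 (y) x 42 mm high with a paper label on its lid, standing inside the outline at the start. Origin: centre of its underside; x along its long side, z up.
- drawer_floor (a point): centre of the inner floor of the drawer in the low cabinet. Moves with the drawer, which opens to its own -x and is pushed shut along +x; z up. The tray inside is 175 (x) x 138 (y) mm, walls 6 mm thick, 56 mm high above this floor; 66 mm free height under the cabinet top. Outer face of the drawer front: 108 mm from here along -x, its top edge 66 mm above here.
- cab_drawer0_handle (a point): middle of the drawer's bar handle: steel bar 11 mm thick, 90 mm long along the drawer's y, 35 mm ahead of the drawer front, about 62 mm above the bench. Moves with the drawer; same axes.
- cab_drawer0 (a joint): how far the drawer of the cabinet (grey, 220 deep x 180 wide x 100 mm high, white drawer front) is open, m: 0 fully shut, most 0.150. It starts 0.12 to 0.145 open; that length (less 6 mm) of the tray lies in front of the cabinet.
- bottle: white solvent bottle, loose, 48 mm across, 100 mm high, stays where it is. Origin: centre of its underside.
- spool: grey solder spool standing on its flange, loose, 60 mm across, 46 mm high, stays where it is. Origin: centre of its underside.
Not all that is in view belongs to the job. Of the things shaped like the carrier, the aluminium one is meant.

How it is judged:
By the outcome, as a careful person would: the job done as asked, in the order asked, and still so for the second after the job is handed in, with the robot touching nothing.
It also fails if it takes over 72 s, if anything falls off the work surface, if the arm or the gripper's body presses on something with over 40 N, if the wrist force passes 120 N, or if a joint passes its speed limit or range.

### The arm

A 6-joint arm with a two-finger parallel gripper is mounted at the origin on the work surface. World frame = base frame: x ahead of the robot, y to its left, z up, the work surface at z = 0. Lengths are in m, angles in rad, forces in N, time in s.
With the tool pointing down it reaches from about 0.35 to 0.85 m from the base axis. Payload 8.1 kg.
Tool frame: the origin (TCP) lies on the front face of the gripper's body, between the roots of the fingers; the fingertips stand 84 mm ahead of it and the grasp point (between the pads) lies 65 mm ahead of it; x points along the fingers, y is the direction in which the jaws open and shut, and the axes are right-handed (so a half turn about x gives the same grasp; the last joint's range is limited). The gripper opens to 93 mm and grips with 3 to 60 N. Pads are 15 mm wide; open, the fingers measure 128 mm over their backs; the gripper's body (75 mm by 188 mm) begins 65 mm behind the grasp point.
Start: joints at [-1.315, 0.13, 1.488, -0, 1.523, -0.085], TCP at [0.201, -0.565, 0.303] pointing down, gripper open.
Joint ranges: [-2.96, 2.96], [-0.89, 2.26], [0.02, 2.5], [-1.34, 4.48], [0, 2.73], [-2.66, 2.66]. Speed limits (rad/s): [2.39, 2.39, 2.79, 3.14, 3.14, 3.14].

### API

Orientations are given as a rotation vector (axis times angle).
In Python, from plant import telemetry, read_camera, camera_params, robot gives the robot as it stands.
- The arm moves only by the tool step_arm, never from a script. Its argument "commands" is a list of rows, each an object with "xyz": the shift along the tool's x, y, z in mm, a list of three; "turn": the turn, a rotation vector about the tool's x, y, z in rad, a list of three; "grip": the finger opening in mm, from 0 to 93. In form: [{"xyz": [dx, dy, dz], "turn": [ax, ay, az], "grip": grip}, ...]. A call has 1 to 12 rows; each row is the pose to reach, as a shift and turn from the pose commanded when the call began, along the tool's axes at that moment; what a row does not reach only later rows make up. A row lasts 1/8 s, in which the tool goes at most 62.5 mm and 10.7 degrees, less where a joint would pass 70% of its speed; a pose out of reach is approached as far as the arm can. A call with a gripper value outside its range is refused whole. The fingers move at their own pace and stop on an object; "force" is the grip in N (left out, the last holds). Time passes only in rows, so rows that repeat a pose let the fingers close. It gives the time, the measured TCP pose, the force and the opening at its end, in the units of the state.
- telemetry.read_state(): the state, without advancing time (a new reading comes with each control period).
- read_camera(name): name is "side" or "top"; returns the picture (420x560x3 uint8, red, green, blue); there is no depth.
- camera_params(name): a dict with "mtx" (3x3 intrinsics, pixels), "rvec" (rotation vector, rad) and "tvec" (3), from world to camera coordinates, as OpenCV has them. Camera axes: x right, y down, z forward; pixel columns grow to the right and rows downward; lengths in m; the calibration is good to about 2 mm. A picture is of the moment at which its call begins. camera_params takes no time and is no camera call.
- robot.close_job(): hands the job in, once; it reports no verdict.
The state is a dict: "t": time; "q": joint angles; "dq": joint speeds; "joint_torque": joint torques, N m; "tool_pos": TCP position; "orientation": TCP orientation; "force": force on the tool from outside, world axes, zero at the start; "wrist_torque": the same for the moment, N m; "opening": finger opening in m.
Only numpy, scipy, OpenCV 4.12 (cv2) and the standard library are available. Lean on these libraries where they do the work, as an engineer would, in place of code of your own. Each camera call takes 0.05 s, during which the arm holds its last target. There are 200 camera calls.

## Working session

There is one attempt and no reset: what is moved stays moved. The work goes in short steps, Python scripts to look and compute and a tool call to move; the robot and the scene stay as the last step left them, time stands still between calls to the robot, and variables do not carry over. Pictures are saved under pics/ and viewed, about 8 in all and at most 12, crops included, and the job is handed in when it is done.

Besides the shell and the picture viewer there is one more tool, called after "Emit:" as name(argument=value, ...), one argument or row to a line, values as JSON. step_arm: Moves the arm, as the interface text tells. Its arguments: {"type":"object","properties":{"commands":{"type":"array"},"force":{"type":"number"}},"required":["commands"]}

```bash
mkdir -p pics; cat > h.py <<'E'
import numpy as np, cv2
from plant import telemetry, read_camera, camera_params, robot
def P(n):
    p=camera_params(n); return np.array(p["mtx"],float),np.array(p["rvec"],float),np.array(p["tvec"],float)
def ray(n,uv,z):
    K,r,t=P(n); R=cv2.Rodrigues(r)[0]
    c=-R.T@t; d=R.T@np.linalg.inv(K)@np.array([uv[0],uv[1],1.]); return c+d*(z-c[2])/d[2]
def proj(n,X):
    K,r,t=P(n); return cv2.projectPoints(np.array(X,float).reshape(-1,1,3),r,t,K,None)[0].reshape(-1,2)
def snap(n,f): 
    im=read_camera(n); cv2.imwrite(f,cv2.cvtColor(im,cv2.COLOR_RGB2BGR)); return im
def Rt(): 
    s=telemetry.read_state(); return s,cv2.Rodrigues(np.array(s["orientation"],float))[0]
E
python3 - <<'E'
from h import *
for n in("top","side"):
    snap(n,f"pics/{n}0.png"); K,r,t=P(n); R=cv2.Rodrigues(r)[0]; print(n,-R.T@t,R[2],K[0,0])
s,R=Rt(); print(s["t"],R.round(3))
a=cv2.imread("pics/top0.png");b=cv2.imread("pics/side0.png")
cv2.imwrite("pics/top0b.png",cv2.resize(a,(800,600),interpolation=cv2.INTER_CUBIC))
E
```

```text
top [ 0.3455395  -0.0617992   1.54417967] [ 0.14802707  0.00718438 -0.98895721] 466.5573348248004
side [0.47381098 0.86758676 1.08336796] [ 0.07005809 -0.67328432 -0.73605712] 464.6662091959995
0.1 [[-0.     0.334 -0.942]
 [ 0.002 -0.942 -0.334]
 [-1.    -0.002 -0.   ]]
```

View pics/top0b.png

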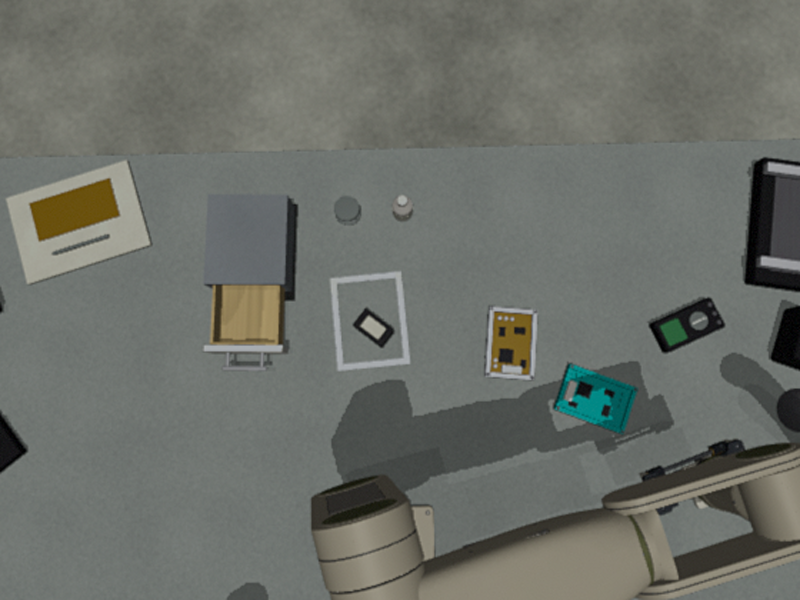

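View pics/side0.png

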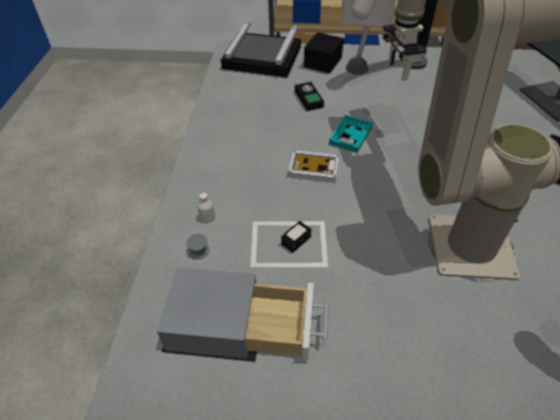

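Seen in the enlarged top view: aluminium tray with amber board at (512,342), teal tray at (595,397), a beige panel with a brown field at (80,220). The first fits because it has an aluminium frame, an amber-brown board and the right size. The case is at (374,327), the outline centre at (370,320), and the drawer is open at left. I'll confirm with an enlarged crop.

```bash
python3 - <<'E'
import cv2
a=cv2.imread("pics/top0.png")
cv2.imwrite("pics/cropA.png",cv2.resize(a[180:280,220:390],None,fx=4.7,fy=4.7,interpolation=cv2.INTER_CUBIC))
cv2.imwrite("pics/cropB.png",cv2.resize(a[130:270,135:300],None,fx=4.2,fy=4.2,interpolation=cv2.INTER_CUBIC))
E
```

```text
(no output)
```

View pics/cropA.png

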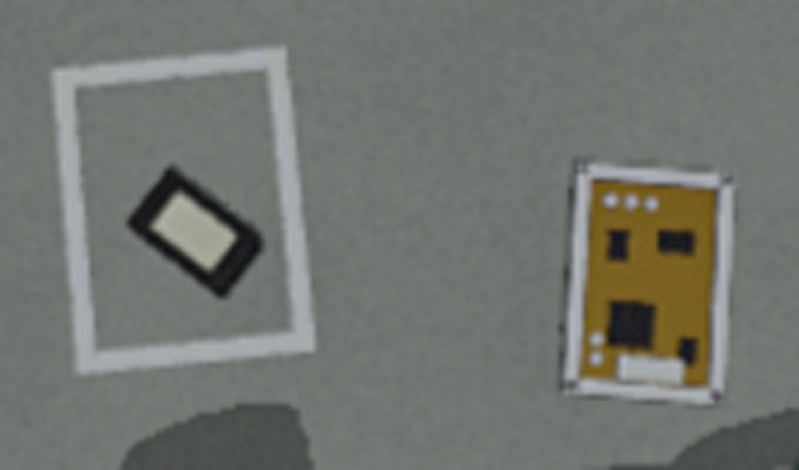

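View pics/cropB.png

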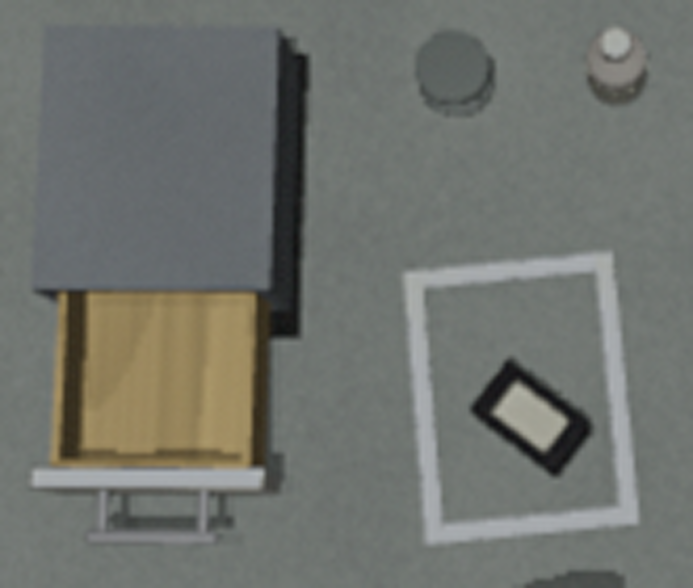

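```bash
python3 - <<'E'
from h import *
A=lambda c:((c[0]+.5)/4.7-.5+220,(c[1]+.5)/4.7-.5+180)
B=lambda c:((c[0]+.5)/4.2-.5+135,(c[1]+.5)/4.2-.5+130)
def rep(nm,f,pts,z):
    w=np.array([ray("top",f(p),z) for p in pts])[:,:2]
    c=w.mean(0); d=np.roll(w,-1,0)-w
    print(nm,c.round(4),"corners",w.round(3).tolist(),"sides",np.linalg.norm(d,axis=1).round(3),"ang",np.degrees(np.arctan2(d[:,1],d[:,0])).round(1))
rep("outline",A,[(52,70),(286,46),(316,352),(77,375)],0)
rep("carrier",A,[(581,163),(733,181),(722,400),(568,388)],.028)
rep("case",A,[(172,165),(263,243),(222,298),(128,220)],.042)
rep("cab",B,[(45,28),(280,30),(270,292),(35,290)],.1)
rep("front",B,[(32,470),(264,467),(264,488),(32,489)],.09)
rep("handle",B,[(88,538),(215,538)],.062)
rep("spool",B,[(453,70)],.046)
rep("bottle",B,[(616,42)],.1)
rep("tray",B,[(60,292),(255,292),(252,467),(52,467)],.08)
E
```

```text
outline [0.5281 0.0263] corners [[0.63, 0.119], [0.644, -0.049], [0.425, -0.066], [0.413, 0.102]] sides [0.168 0.22  0.168 0.218] ang [ -85.3 -175.6   94.3    4.4]
carrier [ 0.4671 -0.2985] corners [[0.551, -0.253], [0.536, -0.359], [0.385, -0.343], [0.396, -0.238]] sides [0.106 0.152 0.106 0.156] ang [-98.1 174.3  84.4  -5.5]
case [0.5076 0.0148] corners [[0.554, 0.031], [0.499, -0.031], [0.461, -0.002], [0.516, 0.062]] sides [0.083 0.047 0.084 0.049] ang [-131.9  142.3   49.2  -39.3]
cab [0.7036 0.293 ] corners [[0.808, 0.381], [0.802, 0.201], [0.599, 0.207], [0.605, 0.384]] sides [0.18  0.203 0.177 0.203] ang [-91.8 178.2  88.2  -0.8]
front [0.4623 0.299 ] corners [[0.47, 0.386], [0.469, 0.213], [0.453, 0.212], [0.456, 0.385]] sides [0.173 0.016 0.173 0.014] ang [ -90.5 -179.6   89.     1.4]
handle [0.4195 0.3026] corners [[0.42, 0.351], [0.419, 0.255]] sides [0.096 0.096] ang [-91.2  88.8]
spool [0.7835 0.0734] corners [[0.784, 0.073]] sides [0.] ang [0.]
bottle [ 0.7869 -0.056 ] corners [[0.787, -0.056]] sides [0.] ang [0.]
tray [0.5382 0.2975] corners [[0.606, 0.371], [0.603, 0.222], [0.47, 0.223], [0.473, 0.374]] sides [0.149 0.133 0.15  0.133] ang [-91.3 179.4  88.8  -1.3]
```

```bash
cat >> h.py <<'E'
def go(x,y,z,yaw):
    """tool shift (mm) and turn from the present pose to a down-pointing TCP pose, tool y at yaw deg"""
    s,R=Rt(); a=np.radians(yaw); yv=np.array([np.cos(a),np.sin(a),0]); xv=np.array([0,0,-1.]); T=np.c_[xv,yv,np.cross(xv,yv)]
    print("t",s["t"],"pos",np.round(s["tool_pos"],4),"F",np.round(s["force"],1))
    print("xyz",(R.T@(np.array([x,y,z])-s["tool_pos"])*1000).round(1),"turn",cv2.Rodrigues(R.T@T)[0].ravel().round(3))
def box(c,yaw,L,W,z0,z1):
    a=np.radians(yaw); u=np.array([np.cos(a),np.sin(a)]); v=np.array([-u[1],u[0]])
    return np.array([[*(np.array(c)+sx*L/2*u+sy*W/2*v),z] for z in(z0,z1) for sx,sy in((1,1),(1,-1),(-1,-1),(-1,1))])
def overlay(n,im,boxes,roi,k):
    x0,y0,x1,y1=roi; o=cv2.resize(im[y0:y1,x0:x1],None,fx=k,fy=k,interpolation=cv2.INTER_CUBIC)
    for B in boxes:
        p=((proj(n,B)-[x0,y0]+.5)*k-.5).astype(int)
        for i in range(4):
            for a,b in((i,(i+1)%4),(4+i,4+(i+1)%4),(i,4+i)): cv2.line(o,tuple(map(int,p[a])),tuple(map(int,p[b])),(0,0,255),1)
    return o
E
python3 - <<'E'
from h import *
bs=[box((.5081,.0150),48.7,.084,.05,0,.042),box((.467,-.2985),-5.3,.16,.11,0,.028),box((.528,.0263),4.4,.19,.14,0,0),
 box((.562,.2995),-1.2,.175,.138,.024,.080),box((.460,.302),-1.2,.012,.175,.024,.090)]
b=cv2.imread("pics/side0.png");cv2.imwrite("pics/ovs.png",overlay("side",b,bs,(150,130,350,365),2.55))
go(.508,.015,.2,-41.3)
for p in [(397,255),(417,255)]: print(ray("top",(568*.7,365*.7),.028),ray("top",(555*.7,400*.7),.028))
E
```

```text
t 0.1 pos [ 0.2004 -0.5651  0.3018] F [ 0.3 -0.2 -0.2]
xyz [ 102.6 -443.8 -483.7] turn [-0.509 -0.001  0.002]
[ 0.41316402 -0.42348184  0.028     ] [ 0.33559145 -0.38993385  0.028     ]
[ 0.41316402 -0.42348184  0.028     ] [ 0.33559145 -0.38993385  0.028     ]
```

View pics/ovs.png

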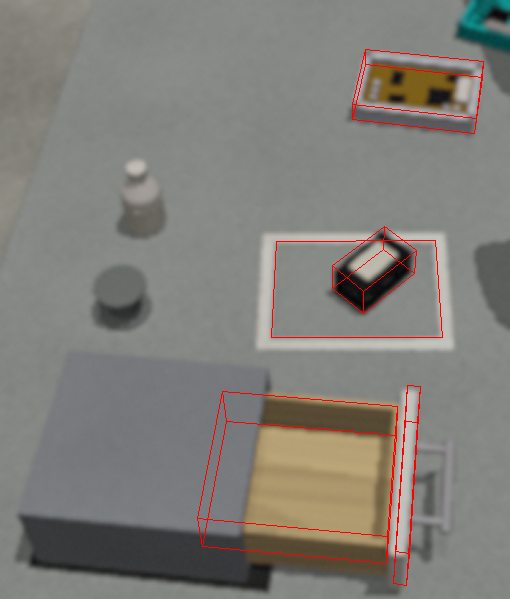

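Side overlay: the models fit the case at (375,270), carrier at (418,92), outline and drawer to within about 3 mm. The drawer floor is at about 24 mm. I'm moving over the case.

Emit:
step_arm(
  commands=[
    {"xyz": [0,-222,-242],"turn": [-0.25,0,0],"grip": 93},
    {"xyz": [0,-222,-242],"turn": [-0.25,0,0],"grip": 93},
    {"xyz": [0,-222,-242],"turn": [-0.25,0,0],"grip": 93},
    {"xyz": [0,-222,-242],"turn": [-0.25,0,0],"grip": 93},
    {"xyz": [0,-222,-242],"turn": [-0.25,0,0],"grip": 93},
    {"xyz": [102,-444,-484],"turn": [-0.51,0,0],"grip": 93},
    {"xyz": [102,-444,-484],"turn": [-0.51,0,0],"grip": 93},
    {"xyz": [102,-444,-484],"turn": [-0.51,0,0],"grip": 93},
    {"xyz": [102,-444,-484],"turn": [-0.51,0,0],"grip": 93},
    {"xyz": [102,-444,-484],"turn": [-0.51,0,0],"grip": 93},
    {"xyz": [102,-444,-484],"turn": [-0.51,0,0],"grip": 93},
    {"xyz": [102,-444,-484],"turn": [-0.51,0,0],"grip": 93},
  ],
)

```text
t: 1.6
tool_pos: [0.508, 0.0175, 0.1988]
orientation: [1.712, 0.783, -1.717]
force: [-1.1, 0.1, 0.6]
opening: 0.0931
```

```bash
python3 - <<'E'
from h import *
go(.508,.016,.095,-41.3)
E
```

```text
t 1.6 pos [0.508  0.0175 0.1988] F [-1.1  0.1  0.6]
xyz [103.8   1.3   1. ] turn [0.005 0.002 0.003]
```

Emit:
step_arm(
  commands=[
    {"xyz": [50,0,0],"turn": [0,0,0],"grip": 93},
    {"xyz": [90,0,0],"turn": [0,0,0],"grip": 93},
    {"xyz": [104,0,0],"turn": [0,0,0],"grip": 93},
    {"xyz": [104,0,0],"turn": [0,0,0],"grip": 93},
    {"xyz": [104,0,0],"turn": [0,0,0],"grip": 45},
    {"xyz": [104,0,0],"turn": [0,0,0],"grip": 45},
    {"xyz": [104,0,0],"turn": [0,0,0],"grip": 45},
    {"xyz": [104,0,0],"turn": [0,0,0],"grip": 45},
    {"xyz": [104,0,0],"turn": [0,0,0],"grip": 45},
    {"xyz": [104,0,0],"turn": [0,0,0],"grip": 45},
  ],
  force=20,
)

```text
t: 2.85
tool_pos: [0.5083, 0.0148, 0.0969]
orientation: [1.717, 0.778, -1.717]
force: [-0.7, 0.6, 2.2]
opening: 0.0502
```

Emit:
step_arm(
  commands=[
    {"xyz": [-30,0,0],"turn": [0,0,0],"grip": 45},
    {"xyz": [-80,0,0],"turn": [0,0,0],"grip": 45},
    {"xyz": [-130,0,0],"turn": [0,0,0],"grip": 45},
    {"xyz": [-130,0,0],"turn": [0,0,0],"grip": 45},
  ],
  force=25,
)

```text
t: 3.35
tool_pos: [0.5109, 0.0146, 0.2317]
orientation: [1.723, 0.773, -1.708]
force: [0.8, -0.6, -1.5]
opening: 0.0501
```

```bash
python3 - <<'E'
from h import *
go(.536,.300,.227,-91.2)
E
```

```text
t 3.35 pos [0.5109 0.0146 0.2317] F [ 0.8 -0.6 -1.5]
xyz [   4.7 -169.4 -231.1] turn [ 0.872 -0.008 -0.004]
```

Emit:
step_arm(
  commands=[
    {"xyz": [0,-40,-55],"turn": [0.17,0,0],"grip": 45},
    {"xyz": [0,-70,-95],"turn": [0.34,0,0],"grip": 45},
    {"xyz": [0,-100,-136],"turn": [0.51,0,0],"grip": 45},
    {"xyz": [0,-130,-177],"turn": [0.68,0,0],"grip": 45},
    {"xyz": [0,-155,-210],"turn": [0.8,0,0],"grip": 45},
    {"xyz": [0,-169,-231],"turn": [0.87,0,0],"grip": 45},
    {"xyz": [0,-169,-231],"turn": [0.87,0,0],"grip": 45},
    {"xyz": [0,-169,-231],"turn": [0.87,0,0],"grip": 45},
  ],
)

```text
t: 4.35
tool_pos: [0.533, 0.2991, 0.2252]
orientation: [-2.211, 0.021, 2.215]
force: [0.2, -0.2, -0.9]
opening: 0.0503
```

```bash
python3 - <<'E'
from h import *
snap("top","pics/t1.png"); snap("side","pics/s1.png")
a=cv2.imread("pics/t1.png");b=cv2.imread("pics/s1.png")
cv2.imwrite("pics/m1.png",np.hstack([cv2.resize(a[130:270,120:260],(400,400),interpolation=cv2.INTER_CUBIC),cv2.resize(b[220:360,210:350],(400,400),interpolation=cv2.INTER_CUBIC)]))
go(.536,.300,.121,-91.2)
E
```

```text
t 4.45 pos [0.5335 0.2987 0.226 ] F [ 0.8  0.3 -1.3]
xyz [105.   -1.4  -2.6] turn [ 0.002  0.001 -0.001]
```

View pics/m1.png

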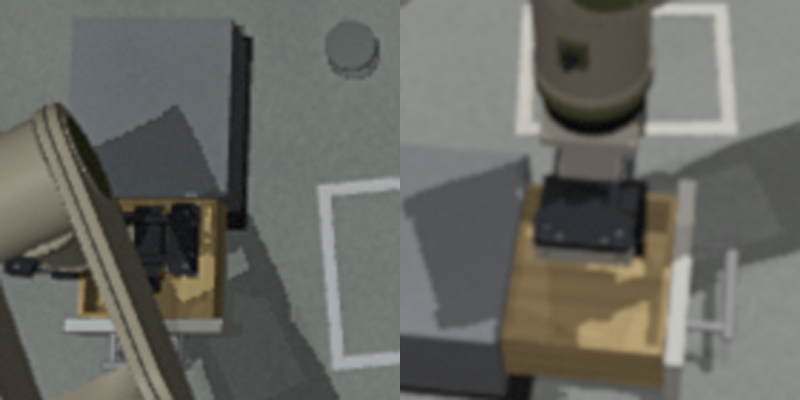

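The case hangs over the open part of the tray, parallel to it and clear of cabinet and front. I'm lowering it.

Emit:
step_arm(
  commands=[
    {"xyz": [30,-1,-3],"turn": [0,0,0],"grip": 45},
    {"xyz": [60,-1,-3],"turn": [0,0,0],"grip": 45},
    {"xyz": [85,-1,-3],"turn": [0,0,0],"grip": 45},
    {"xyz": [98,-1,-3],"turn": [0,0,0],"grip": 45},
    {"xyz": [100,-1,-3],"turn": [0,0,0],"grip": 45},
    {"xyz": [100,-1,-3],"turn": [0,0,0],"grip": 45},
  ],
)

```text
t: 5.2
tool_pos: [0.5372, 0.3008, 0.1278]
orientation: [-2.213, 0.021, 2.21]
force: [0.4, -0.3, -1.1]
opening: 0.0501
```

Emit:
step_arm(
  commands=[
    {"xyz": [1,0,0],"turn": [0,0,0],"grip": 45},
    {"xyz": [2,0,0],"turn": [0,0,0],"grip": 45},
    {"xyz": [2,0,0],"turn": [0,0,0],"grip": 45},
  ],
)

```text
t: 5.58
tool_pos: [0.5367, 0.3009, 0.125]
orientation: [-2.212, 0.021, 2.211]
force: [0.6, -0.3, -0.4]
opening: 0.0499
```

Emit:
step_arm(
  commands=[
    {"xyz": [1,0,0],"turn": [0,0,0],"grip": 45},
    {"xyz": [2,0,0],"turn": [0,0,0],"grip": 45},
    {"xyz": [2,0,0],"turn": [0,0,0],"grip": 45},
  ],
)

```text
t: 5.95
tool_pos: [0.5365, 0.3007, 0.1225]
orientation: [-2.212, 0.021, 2.212]
force: [-0.4, 0.0, -1.1]
opening: 0.05
```

Emit:
step_arm(
  commands=[
    {"xyz": [1,0,0],"turn": [0,0,0],"grip": 45},
    {"xyz": [2,0,0],"turn": [0,0,0],"grip": 45},
    {"xyz": [2,0,0],"turn": [0,0,0],"grip": 45},
  ],
)

```text
t: 6.32
tool_pos: [0.5366, 0.3007, 0.1206]
orientation: [-2.212, 0.021, 2.212]
force: [0.1, -0.3, -1.4]
opening: 0.0504
```

Emit:
step_arm(
  commands=[
    {"xyz": [1,0,0],"turn": [0,0,0],"grip": 45},
    {"xyz": [2,0,0],"turn": [0,0,0],"grip": 45},
    {"xyz": [2,0,0],"turn": [0,0,0],"grip": 45},
  ],
)

```text
t: 6.7
tool_pos: [0.5368, 0.3008, 0.1189]
orientation: [-2.212, 0.021, 2.211]
force: [0.5, -0.3, 0.0]
opening: 0.0502
```

Emit:
step_arm(
  commands=[
    {"xyz": [1,0,0],"turn": [0,0,0],"grip": 45},
    {"xyz": [2,0,0],"turn": [0,0,0],"grip": 45},
    {"xyz": [2,0,0],"turn": [0,0,0],"grip": 45},
  ],
)

```text
t: 7.08
tool_pos: [0.538, 0.3008, 0.1189]
orientation: [-2.215, 0.021, 2.208]
force: [-0.8, -3.2, 10.3]
opening: 0.05
```

Emit:
step_arm(
  commands=[
    {"xyz": [1,0,0],"turn": [0,0,0],"grip": 45},
    {"xyz": [2,0,0],"turn": [0,0,0],"grip": 45},
    {"xyz": [2,0,0],"turn": [0,0,0],"grip": 45},
  ],
)

```text
t: 7.45
tool_pos: [0.5394, 0.3007, 0.1189]
orientation: [-2.218, 0.021, 2.204]
force: [-0.8, -6.1, 19.9]
opening: 0.0503
```

Contact with the floor at TCP z 0.119, so the floor is about 22 mm up. I'm easing off, releasing and rising.

Emit:
step_arm(
  commands=[
    {"xyz": [-4,0,0],"turn": [0,0,0],"grip": 45},
    {"xyz": [-4,0,0],"turn": [0,0,0],"grip": 45},
    {"xyz": [-4,0,0],"turn": [0,0,0],"grip": 72},
    {"xyz": [-4,0,0],"turn": [0,0,0],"grip": 72},
    {"xyz": [-4,0,0],"turn": [0,0,0],"grip": 72},
    {"xyz": [-4,0,0],"turn": [0,0,0],"grip": 72},
    {"xyz": [-30,0,0],"turn": [0,0,0],"grip": 72},
    {"xyz": [-70,0,0],"turn": [0,0,0],"grip": 72},
    {"xyz": [-110,0,0],"turn": [0,0,0],"grip": 72},
    {"xyz": [-110,0,0],"turn": [0,0,0],"grip": 0},
    {"xyz": [-110,0,0],"turn": [0,0,0],"grip": 0},
  ],
)

```text
t: 8.82
tool_pos: [0.5364, 0.3007, 0.2242]
orientation: [-2.211, 0.021, 2.212]
force: [0.6, 0.6, -0.4]
opening: 0.0566
```

```bash
python3 - <<'E'
from h import *
go(.385,.302,.226,-91.2)
E
```

```text
t 8.825 pos [0.5364 0.3007 0.2242] F [ 0.6  0.6 -0.4]
xyz [ -1.7   1.6 151.4] turn [ 0.002  0.    -0.   ]
```

Emit:
step_arm(
  commands=[
    {"xyz": [0,1,50],"turn": [0,0,0],"grip": 0},
    {"xyz": [0,1,100],"turn": [0,0,0],"grip": 0},
    {"xyz": [0,1,151],"turn": [0,0,0],"grip": 0},
    {"xyz": [0,1,151],"turn": [0,0,0],"grip": 0},
    {"xyz": [50,1,151],"turn": [0,0,0],"grip": 0},
    {"xyz": [85,1,151],"turn": [0,0,0],"grip": 0},
    {"xyz": [100,1,151],"turn": [0,0,0],"grip": 0},
    {"xyz": [100,1,151],"turn": [0,0,0],"grip": 0},
  ],
)

```text
t: 9.82
tool_pos: [0.3852, 0.3021, 0.1234]
orientation: [-2.21, 0.024, 2.215]
force: [0.1, 0.1, 0.6]
opening: 0.0008
```

```bash
python3 - <<'E'
from h import *
snap("top","pics/t2.png"); snap("side","pics/s2.png")
a=cv2.imread("pics/t2.png");b=cv2.imread("pics/s2.png")
cv2.imwrite("pics/m2.png",np.hstack([cv2.resize(a[130:270,120:260],(400,400),interpolation=cv2.INTER_CUBIC),cv2.resize(b[220:360,210:350],(400,400),interpolation=cv2.INTER_CUBIC)]))
E
```

```text
(no output)
```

View pics/m2.png

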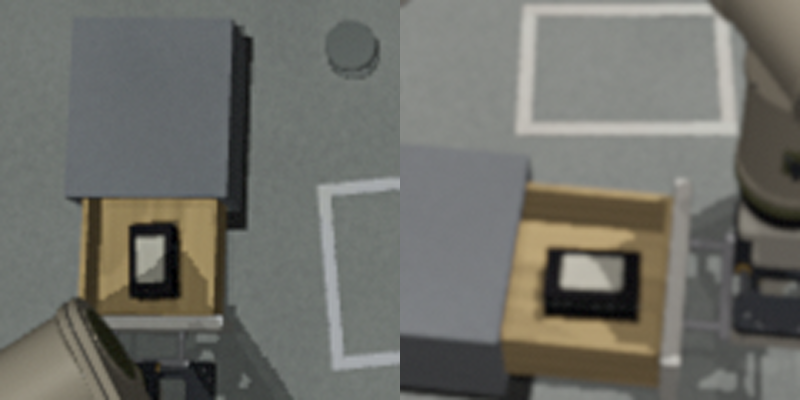

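The case stands upright, label up, in the tray: (153,260) in the top half of the picture, (595,280) in the side half. The closed fingers are in front of the handle, so I'm pushing slowly.

Emit:
step_arm(
  commands=[
    {"xyz": [0,0,-12],"turn": [0,0,0],"grip": 0},
    {"xyz": [0,0,-20],"turn": [0,0,0],"grip": 0},
    {"xyz": [0,0,-28],"turn": [0,0,0],"grip": 0},
    {"xyz": [0,0,-36],"turn": [0,0,0],"grip": 0},
    {"xyz": [0,0,-46],"turn": [0,0,0],"grip": 0},
    {"xyz": [0,0,-56],"turn": [0,0,0],"grip": 0},
    {"xyz": [0,0,-66],"turn": [0,0,0],"grip": 0},
    {"xyz": [0,0,-76],"turn": [0,0,0],"grip": 0},
    {"xyz": [0,0,-86],"turn": [0,0,0],"grip": 0},
    {"xyz": [0,0,-96],"turn": [0,0,0],"grip": 0},
    {"xyz": [0,0,-106],"turn": [0,0,0],"grip": 0},
    {"xyz": [0,0,-116],"turn": [0,0,0],"grip": 0},
  ],
)

```text
t: 11.42
tool_pos: [0.5022, 0.3004, 0.1247]
orientation: [-2.212, 0.021, 2.212]
force: [-1.4, -0.5, -0.8]
opening: 0.0002
```

Emit:
step_arm(
  commands=[
    {"xyz": [0,0,-8],"turn": [0,0,0],"grip": 0},
    {"xyz": [0,0,-14],"turn": [0,0,0],"grip": 0},
    {"xyz": [0,0,-20],"turn": [0,0,0],"grip": 0},
    {"xyz": [0,0,-24],"turn": [0,0,0],"grip": 0},
    {"xyz": [0,0,-24],"turn": [0,0,0],"grip": 0},
  ],
)

```text
t: 12.05
tool_pos: [0.526, 0.3001, 0.125]
orientation: [-2.212, 0.021, 2.211]
force: [0.1, -0.2, -0.4]
opening: 0.0007
```

Emit:
step_arm(
  commands=[
    {"xyz": [0,0,-4],"turn": [0,0,0],"grip": 0},
    {"xyz": [0,0,-8],"turn": [0,0,0],"grip": 0},
    {"xyz": [0,0,-8],"turn": [0,0,0],"grip": 0},
  ],
)

```text
t: 12.42
tool_pos: [0.534, 0.2999, 0.1249]
orientation: [-2.212, 0.021, 2.211]
force: [-0.1, -0.6, -0.2]
opening: 0.0009
```

Emit:
step_arm(
  commands=[
    {"xyz": [0,0,-3],"turn": [0,0,0],"grip": 0},
    {"xyz": [0,0,-5],"turn": [0,0,0],"grip": 0},
    {"xyz": [0,0,-5],"turn": [0,0,0],"grip": 0},
  ],
)

```text
t: 12.8
tool_pos: [0.5388, 0.2997, 0.1247]
orientation: [-2.212, 0.021, 2.212]
force: [-0.2, 0.5, 0.1]
opening: 0.0002
```

Emit:
step_arm(
  commands=[
    {"xyz": [0,0,-2],"turn": [0,0,0],"grip": 0},
    {"xyz": [0,0,-4],"turn": [0,0,0],"grip": 0},
    {"xyz": [0,0,-4],"turn": [0,0,0],"grip": 0},
  ],
)

```text
t: 13.18
tool_pos: [0.5397, 0.2998, 0.1245]
orientation: [-2.205, 0.022, 2.22]
force: [-16.7, -0.6, 13.0]
opening: 0.0005
```

Emit:
step_arm(
  commands=[
    {"xyz": [0,0,-2],"turn": [0,0,0],"grip": 0},
    {"xyz": [0,0,-4],"turn": [0,0,0],"grip": 0},
    {"xyz": [0,0,-4],"turn": [0,0,0],"grip": 0},
  ],
)

```text
t: 13.55
tool_pos: [0.5404, 0.3, 0.1242]
orientation: [-2.197, 0.022, 2.23]
force: [-36.4, -3.1, 25.4]
opening: 0.0005
```

Hard stop at x 0.540. I'm backing off, rising and checking.

Emit:
step_arm(
  commands=[
    {"xyz": [0,0,6],"turn": [0,0,0],"grip": 0},
    {"xyz": [0,0,20],"turn": [0,0,0],"grip": 0},
    {"xyz": [0,0,60],"turn": [0,0,0],"grip": 0},
    {"xyz": [-30,0,90],"turn": [0,0,0],"grip": 0},
    {"xyz": [-80,0,100],"turn": [0,0,0],"grip": 0},
    {"xyz": [-130,0,100],"turn": [0,0,0],"grip": 30},
    {"xyz": [-130,0,100],"turn": [0,0,0],"grip": 30},
  ],
)

```text
t: 14.42
tool_pos: [0.4485, 0.3027, 0.2604]
orientation: [-2.219, 0.016, 2.199]
force: [0.2, 0.3, -0.0]
opening: 0.016
```

```bash
python3 - <<'E'
from h import *
snap("top","pics/t3.png"); snap("side","pics/s3.png")
a=cv2.imread("pics/t3.png");b=cv2.imread("pics/s3.png")
bs=[box((.467,-.2985),-5.3,.16,.11,0,.028)]
l=cv2.resize(b[220:360,180:360],(400,311),interpolation=cv2.INTER_CUBIC)
l2=cv2.resize(a[120:270,130:280],(400,400),interpolation=cv2.INTER_CUBIC)
r=overlay("top",a,bs,(320,190,400,290),5)
r2=overlay("side",b,bs,(280,140,350,190),5.7)[:285,:399]
def pad(i,h,w): o=np.zeros((h,w,3),np.uint8); i=i[:h,:w]; o[:i.shape[0],:i.shape[1]]=i; return o
cv2.imwrite("pics/m3.png",np.hstack([np.vstack([pad(cv2.resize(l,(400,300)),300,400),pad(cv2.resize(l2,(300,300)),300,400)]),np.vstack([pad(cv2.resize(r,(256,320)),320,400),pad(r2,280,400)])]))
E
```

```text
(no output)
```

View pics/m3.png

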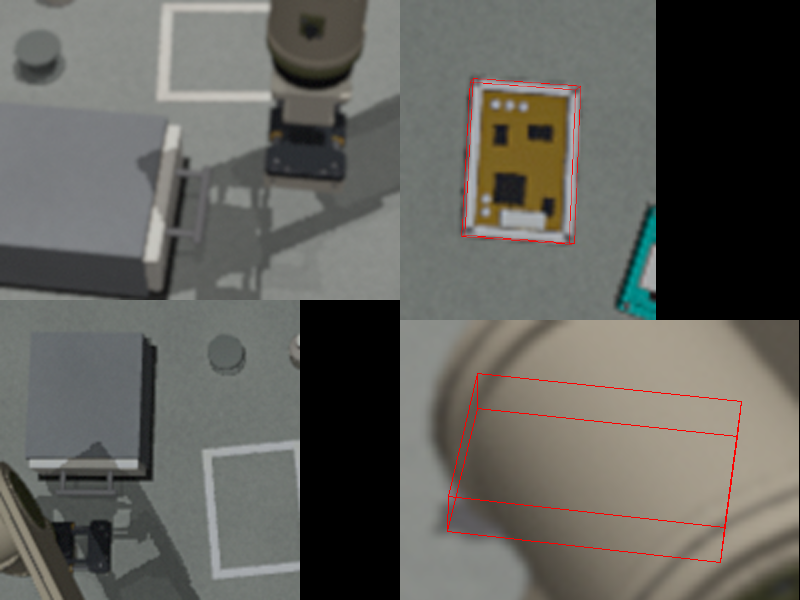

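The drawer front sits flush on the cabinet in both views: (165,210) side, (85,465) top. The carrier model fits the top view at (520,160), with the real one perhaps 2 mm further to +y. Next I'll pinch the middle of its -y rail, which has no parts nearby, with the tips just above the board, and slide it.

```bash
python3 - <<'E'
from h import *
go(.4623,-.346,.160,-95.4)
E
```

```text
t 14.525 pos [0.4467 0.3016 0.2552] F [-0.9 -0.5 -0. ]
xyz [ 94.7 647.3 -27.9] turn [ 0.075 -0.002  0.001]
```

Emit:
step_arm(
  commands=[
    {"xyz": [0,50,-3],"turn": [0,0,0],"grip": 30},
    {"xyz": [0,110,-5],"turn": [0,0,0],"grip": 30},
    {"xyz": [0,170,-8],"turn": [0.02,0,0],"grip": 30},
    {"xyz": [0,230,-10],"turn": [0.02,0,0],"grip": 30},
    {"xyz": [0,290,-13],"turn": [0.03,0,0],"grip": 30},
    {"xyz": [0,350,-16],"turn": [0.04,0,0],"grip": 30},
    {"xyz": [0,410,-18],"turn": [0.05,0,0],"grip": 30},
    {"xyz": [0,470,-21],"turn": [0.06,0,0],"grip": 30},
    {"xyz": [0,530,-24],"turn": [0.07,0,0],"grip": 30},
    {"xyz": [0,590,-26],"turn": [0.075,0,0],"grip": 30},
    {"xyz": [0,647,-28],"turn": [0.075,0,0],"grip": 30},
    {"xyz": [0,647,-28],"turn": [0.075,0,0],"grip": 30},
  ],
)

```text
t: 16.02
tool_pos: [0.4604, -0.3488, 0.2515]
orientation: [-2.166, 0.105, 2.174]
force: [0.1, -0.4, 0.1]
opening: 0.03
```

Emit:
step_arm(
  commands=[
    {"xyz": [40,0,0],"turn": [0,0,0],"grip": 30},
    {"xyz": [80,0,0],"turn": [0,0,0],"grip": 30},
    {"xyz": [95,0,0],"turn": [0,0,0],"grip": 30},
    {"xyz": [95,0,0],"turn": [0,0,0],"grip": 30},
  ],
)

```text
t: 16.52
tool_pos: [0.4615, -0.3446, 0.1581]
orientation: [-2.169, 0.099, 2.175]
force: [0.2, 0.3, 1.0]
opening: 0.0298
```

```bash
python3 - <<'E'
from h import *
snap("top","pics/t4.png"); snap("side","pics/s4.png")
a=cv2.imread("pics/t4.png");b=cv2.imread("pics/s4.png")
bs=[box((.467,-.2965),-5.4,.16,.11,0,.028)]
cv2.imwrite("pics/m4.png",np.hstack([cv2.resize(a[180:290,310:410],(400,440),interpolation=cv2.INTER_CUBIC),cv2.resize(overlay("side",b,bs,(270,110,370,220),4),(400,440))]))
go(.4623,-.346,.1065,-95.4)
E
```

```text
t 16.625 pos [ 0.4628 -0.3461  0.1611] F [0.4 0.4 1.4]
xyz [54.6 -0.1  0.6] turn [ 0.    -0.001 -0.001]
```

View pics/m4.png

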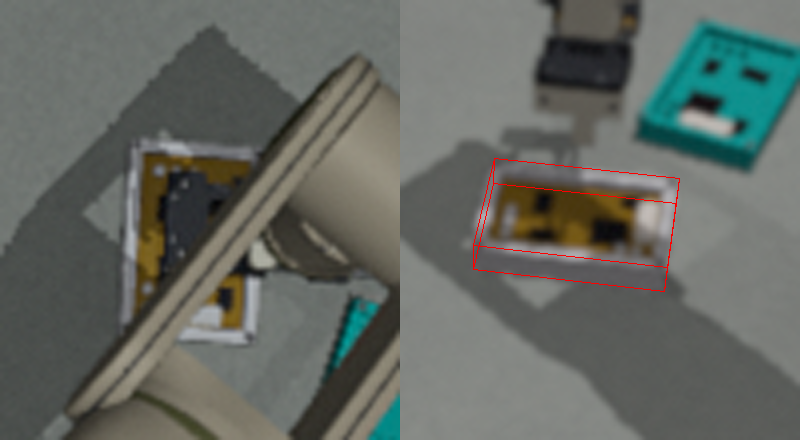

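Emit:
step_arm(
  commands=[
    {"xyz": [25,0,0],"turn": [0,0,0],"grip": 30},
    {"xyz": [40,0,0],"turn": [0,0,0],"grip": 30},
    {"xyz": [46,0,0],"turn": [0,0,0],"grip": 30},
    {"xyz": [49,0,0],"turn": [0,0,0],"grip": 30},
    {"xyz": [51,0,0],"turn": [0,0,0],"grip": 30},
    {"xyz": [53,0,0],"turn": [0,0,0],"grip": 30},
    {"xyz": [54,0,0],"turn": [0,0,0],"grip": 30},
    {"xyz": [54,0,0],"turn": [0,0,0],"grip": 30},
  ],
  force=10,
)

```text
t: 17.62
tool_pos: [0.4622, -0.3459, 0.1058]
orientation: [-2.173, 0.102, 2.173]
force: [1.3, -0.1, -0.4]
opening: 0.0295
```

Emit:
step_arm(
  commands=[
    {"xyz": [0,0,0],"turn": [0,0,0],"grip": 5},
    {"xyz": [0,0,0],"turn": [0,0,0],"grip": 5},
    {"xyz": [0,0,0],"turn": [0,0,0],"grip": 5},
    {"xyz": [0,0,0],"turn": [0,0,0],"grip": 5},
    {"xyz": [0,0,0],"turn": [0,0,0],"grip": 5},
  ],
  force=15,
)

```text
t: 18.25
tool_pos: [0.4622, -0.3459, 0.1058]
orientation: [-2.173, 0.103, 2.173]
force: [-0.9, -0.1, -0.0]
opening: 0.0093
```

```bash
python3 - <<'E'
from h import *
# TCP 50 mm to carrier -y of the outline centre at yaw 4.4
a=np.radians(4.4); go(.528+.05*np.sin(a),.0263-.05*np.cos(a),.106,-85.6)
E
```

```text
t 18.25 pos [ 0.4622 -0.3459  0.1058] F [-0.9 -0.1 -0. ]
xyz [-2.000e-01 -3.275e+02 -3.900e+01] turn [-0.171 -0.    -0.   ]
```

The rail is held (opening 9.3 mm). I'm sliding at constant height.

Emit:
step_arm(
  commands=[
    {"xyz": [0,-10,-1],"turn": [0,0,0],"grip": 5},
    {"xyz": [0,-30,-4],"turn": [-0.01,0,0],"grip": 5},
    {"xyz": [0,-55,-7],"turn": [-0.03,0,0],"grip": 5},
    {"xyz": [0,-80,-10],"turn": [-0.04,0,0],"grip": 5},
    {"xyz": [0,-105,-13],"turn": [-0.05,0,0],"grip": 5},
    {"xyz": [0,-130,-16],"turn": [-0.07,0,0],"grip": 5},
    {"xyz": [0,-155,-19],"turn": [-0.08,0,0],"grip": 5},
    {"xyz": [0,-180,-22],"turn": [-0.09,0,0],"grip": 5},
    {"xyz": [0,-205,-25],"turn": [-0.11,0,0],"grip": 5},
    {"xyz": [0,-225,-27],"turn": [-0.12,0,0],"grip": 5},
    {"xyz": [0,-240,-29],"turn": [-0.13,0,0],"grip": 5},
    {"xyz": [0,-240,-29],"turn": [-0.13,0,0],"grip": 5},
  ],
  force=30,
)

```text
t: 19.75
tool_pos: [0.5137, -0.1076, 0.1058]
orientation: [2.203, 0.044, -2.203]
force: [-0.2, 4.2, 1.6]
opening: 0.0097
```

```bash
python3 - <<'E'
from h import *
a=np.radians(4.4); go(.528+.05*np.sin(a),.0263-.05*np.cos(a),.106,-85.6)
snap("top","pics/t5.png"); snap("side","pics/s5.png")
a=cv2.imread("pics/t5.png");b=cv2.imread("pics/s5.png")
cv2.imwrite("pics/m5.png",np.hstack([cv2.resize(a[170:280,220:320],(400,440),interpolation=cv2.INTER_CUBIC),cv2.resize(b[150:290,200:340],(400,440),interpolation=cv2.INTER_CUBIC)]))
E
```

```text
t 19.75 pos [ 0.5137 -0.1076  0.1058] F [-0.2  4.2  1.6]
xyz [ -0.1 -83.3 -21.2] turn [-0.039 -0.     0.002]
```

View pics/m5.png

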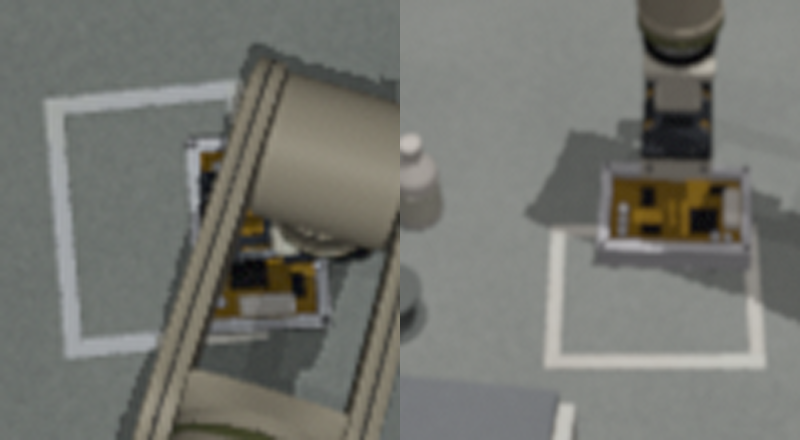

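The carrier follows flat in the grip, at (675,210) in the side half, half inside the tape. I'm finishing the slide.

Emit:
step_arm(
  commands=[
    {"xyz": [0,-10,-3],"turn": [-0.01,0,0],"grip": 5},
    {"xyz": [0,-27,-7],"turn": [-0.02,0,0],"grip": 5},
    {"xyz": [0,-45,-12],"turn": [-0.03,0,0],"grip": 5},
    {"xyz": [0,-62,-16],"turn": [-0.04,0,0],"grip": 5},
    {"xyz": [0,-76,-19],"turn": [-0.04,0,0],"grip": 5},
    {"xyz": [0,-83,-21],"turn": [-0.04,0,0],"grip": 5},
    {"xyz": [0,-83,-21],"turn": [-0.04,0,0],"grip": 5},
    {"xyz": [0,-83,-21],"turn": [-0.04,0,0],"grip": 5},
  ],
)

```text
t: 20.85
tool_pos: [0.5317, -0.0253, 0.1058]
orientation: [2.184, 0.084, -2.183]
force: [-0.3, 4.5, 2.0]
opening: 0.0098
```

```bash
python3 - <<'E'
from h import *
a=np.radians(4.4); go(.528+.05*np.sin(a),.0263-.05*np.cos(a),.106,-85.6)
snap("side","pics/s6.png"); b=cv2.imread("pics/s6.png")
bs=[box((.528,.0263),4.4,.16,.11,0,.028)]
cv2.imwrite("pics/m6.png",overlay("side",b,bs,(230,200,350,290),6))
E
```

```text
t 20.85 pos [ 0.5317 -0.0253  0.1058] F [-0.3  4.5  2. ]
xyz [-0.2 -1.7 -0.2] turn [-0.001 -0.     0.001]
```

View pics/m6.png

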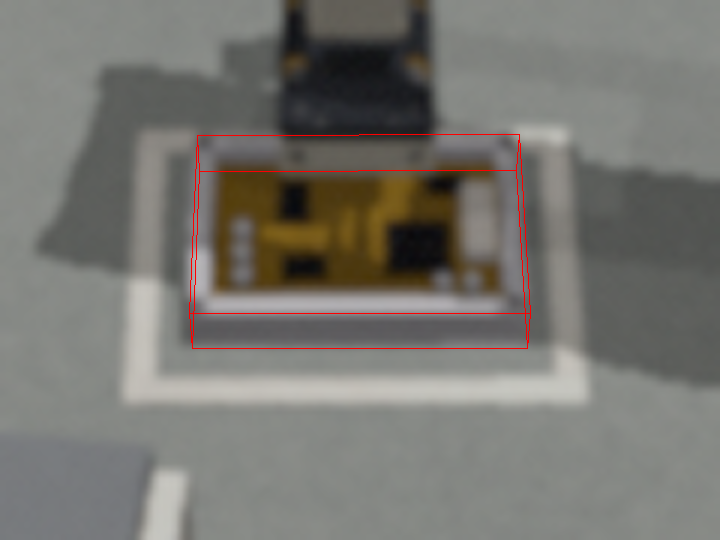

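The carrier matches the model at the outline's centre, with about equal margins to the tape (35 px at the sides, 27 px in front). I'm releasing and going up.

Emit:
step_arm(
  commands=[
    {"xyz": [0,0,0],"turn": [0,0,0],"grip": 28},
    {"xyz": [0,0,0],"turn": [0,0,0],"grip": 28},
    {"xyz": [0,0,0],"turn": [0,0,0],"grip": 28},
    {"xyz": [0,0,0],"turn": [0,0,0],"grip": 28},
    {"xyz": [-10,0,0],"turn": [0,0,0],"grip": 28},
    {"xyz": [-40,0,0],"turn": [0,0,0],"grip": 28},
    {"xyz": [-90,0,0],"turn": [0,0,0],"grip": 28},
    {"xyz": [-140,0,0],"turn": [0,0,0],"grip": 28},
    {"xyz": [-150,60,0],"turn": [0,0,0],"grip": 28},
    {"xyz": [-150,120,0],"turn": [0,0,0],"grip": 28},
    {"xyz": [-150,180,0],"turn": [0,0,0],"grip": 28},
    {"xyz": [-150,240,0],"turn": [0,0,0],"grip": 28},
  ],
)

```text
t: 22.4
tool_pos: [0.5499, -0.2672, 0.2569]
orientation: [2.184, 0.082, -2.181]
force: [0.4, -0.3, -0.0]
opening: 0.0278
```

Emit:
step_arm(
  commands=[
    {"xyz": [0,60,0],"turn": [0,0,0],"grip": 28},
    {"xyz": [0,100,0],"turn": [0,0,0],"grip": 28},
    {"xyz": [0,100,0],"turn": [0,0,0],"grip": 28},
    {"xyz": [0,100,0],"turn": [0,0,0],"grip": 28},
  ],
)

```text
t: 22.9
tool_pos: [0.5574, -0.3646, 0.256]
orientation: [2.183, 0.083, -2.183]
force: [0.3, -1.1, 0.4]
opening: 0.0277
```

```bash
python3 - <<'E'
from h import *
snap("top","pics/t7.png"); a=cv2.imread("pics/t7.png")
bs=[box((.528,.0263),4.4,.16,.11,0,.028),box((.528,.0263),4.4,.19,.14,0,0)]
cv2.imwrite("pics/m7.png",overlay("top",a,bs,(130,125,330,275),4))
E
```

```text
(no output)
```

View pics/m7.png

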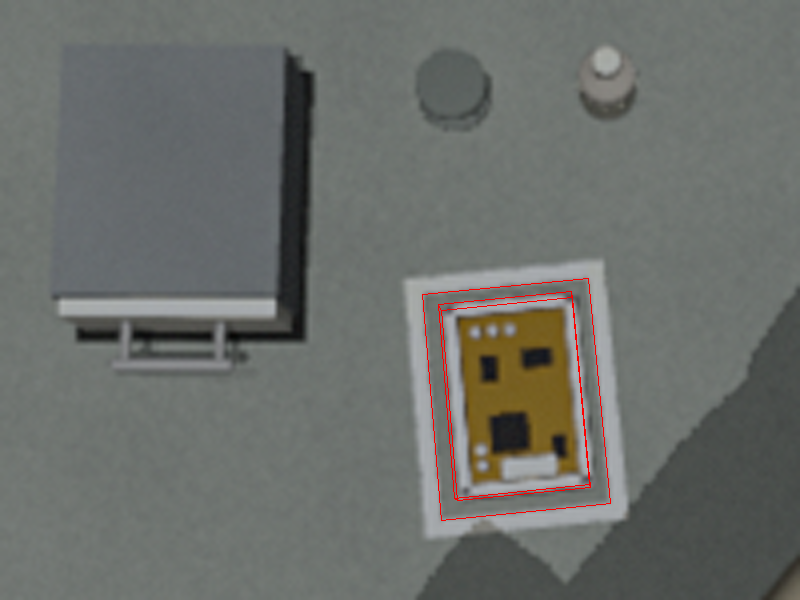

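Everything is in place: the carrier lies inside the tape on all sides, and the spool and bottle are unmoved. The drawer front is flush, and the stop position (bar at 0.553 m) agrees with the geometry of the shut drawer. Handing in.

```bash
python3 -c "
from h import *
robot.close_job(); print(telemetry.read_state()['t'])"
```

```text
the job is handed in; nothing more can be done
the job is handed in; nothing more can be done
```

The job is done and handed in at about 23 s of the 72 s allowed; `close_job` gives no verdict.

- **Case and drawer:** I put the case in the tray upright, label up, and pushed the drawer by its handle to a hard stop. The last pushes read 36 N along the drawer and 25 N vertically. The top picture shows the front flush with the cabinet, and the stop position agrees with a fully shut drawer. I did not see the case again once the drawer was shut.
- **Carrier:** I held the aluminium carrier by the middle of its long rail and slid it flat at constant height into the outline. The final top view with the model overlay shows it inside the tape all round, with about 13–15 mm to spare on each side.
- **Bottle and spool:** The arm never came near them, and they look unmoved in the final picture.

The checks agreed with each other, apart from differences of about 2–3 mm between the two cameras, well inside the margins.

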